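# Refit the jackshaft of the bench drill's belt drive

## Task

Refit the drill's jackshaft: stand the large (60 mm) pulley in the V-block midway between the two bearings of the green stand, bore in line with them, and let go of it. Then take the shaft with the collar and thread it nose first through one bearing, the pulley and the other bearing, without forcing it, until its collar comes up to the bearing. Finish while still gripping the shaft there, at rest, so that the retaining clip can be fitted on the nose; leave all the other things where they are.

Things in the scene. Friction and masses are not known exactly. Their poses are not given: they have to be found in the camera images.
- stand: jackshaft stand, fixed to the bench: green cast base 100 x 210 x 14 mm (x, y, z), a green bearing pedestal with brass bush at either end, a steel V-block in the middle. Origin: centre of the underside, z up. The bearings share one axis, parallel to y, 80 mm above the bench; oilers on top reach 107 mm. Both ends are alike: the shaft may go in from either
- stand_axis (a point): middle of the bearing axis, 80 mm above the stand's origin; axes as the stand. The pulley's centre belongs here. Bearings: round bosses 38 mm across, 20 mm long, inner faces at y = 64, outer at 84 mm either way; bore 12 mm, mouths flared to 18 mm over 3 mm
- v_block (a point): bottom of the V-block's right-angled groove (runs along the stand's y), 37.6 mm above the bench, midway between the bearings. The block is 62 mm wide (x), 20 mm long (y), top edges 63.6 mm above the bench. A 60 mm wheel resting in it has its centre on the bearing axis
- pulley: the largest of three aluminium belt pulleys: 60 mm across, 24 mm wide, flat faces, about 0.14 kg; bore 12 mm, mouths flared to 17 mm over 2.5 mm. Origin: its centre, y along the bore. It starts on its rim in the V-trough, bore level, centre 57 mm above the bench; the next pulley along the trough is 70 mm off, centre to centre
- trough: beech V-trough, fixed, 72 x 230 mm (x, y), edges 45 mm high, in which the three pulleys stand in a row along its y, in any order. Origin: centre of the underside
- shaft: the jackshaft, the only one with a collar: steel, 10 mm thick, 230 mm long, about 0.14 kg. Origin on its centre line, x along it to the nose. Nose tip at x = +98 mm; collar (20 mm across) at x = -84 to -92 mm; plain tail, a good place to grip, to x = -132 mm. Through both bearings with the collar against one, its origin is at stand_axis. May be turned any way about x
- shaft_nose (a point): tip of the shaft's nose, on its centre line, 98 mm along x from its origin; the last 12 mm taper from 10 to 4 mm across
- rest: notched beech rest, fixed, 170 mm wide (y); the three shafts lie in it side by side along its x, 50 mm apart, in any order, the jackshaft's centre line 40 mm above the bench. Base board x = -80 to +60 mm, rails 43 mm high at x = -65 and +45 mm; the jackshaft's tail sticks out over the bare bench. Origin: on the underside, below the middle notch
- pulley_mid: spare pulley, 48 mm across, 20 mm wide, in the trough; leave alone. Origin: its centre, y along its bore
- pulley_small: spare pulley, 36 mm across, 20 mm wide, in the trough; leave alone. Origin: its centre, y along its bore
- shaft_thick: spare plain shaft, 14 mm thick, in the rest; leave alone. Runs along x from -95 to +75 mm of its origin on the centre line
- shaft_thin: spare plain shaft, 6 mm thick, in the rest; leave alone. Runs along x from -95 to +75 mm of its origin on the centre line
- holder: grey holder block 60 x 60 mm with a gilt movement plate on top, 23 mm high; leave alone. Origin: centre of the underside
- tweezers: brass tweezers, 130 mm long, 7 mm high, flat on the bench; leave alone. Origin: middle of the underside, x along them
- oil_jar: amber glass jar with black cap, 42 mm across, 46 mm high; leave alone. Origin: centre of the underside
- driver: watchmaker's screwdriver, 106 mm long, 15 mm thick, flat on the bench; leave alone. Origin: on the underside near its middle, x along it
Things that resemble listed ones, but are neither listed nor needed, are in the scene too. Leave any purple or red look-alike of the pulley alone.

How it is judged:
On the way, in this order (a step that is already met when the one before it is completed fails the run):
1. the large pulley stands in the V-block midway between the bearings (centre within 10 mm), bore in line (within 6 degrees), let go and at rest, the shaft not yet through it (distance between pulley and stand_axis below 0.01 m and angle between the y axis of pulley and the y axis of stand_axis, either way round below 0.1 rad and contact force between the fingers and pulley below 0.1 N and linear speed of pulley below 0.02 m/s and contact force between shaft and stand below 0.1 N), for 0.3 s.
2. the shaft's nose is through the first bearing, in line with it (distance between shaft_nose and stand_axis below 0.062 m and x of shaft_nose in the frame of stand_axis between -0.004 and 0.004 m and z of shaft_nose in the frame of stand_axis between -0.004 and 0.004 m and angle between the x axis of shaft and the y axis of stand_axis, either way round below 0.08 rad), for 0.1 s.
At the end, for the whole second after the job is handed in: The shaft runs through both bearings and the pulley, its origin within 6 mm of stand_axis, axis within 0.04 rad, at rest, held by the fingers (over 3 N), pressing on the stand with under 20 N; the pulley is still between the bearings, centre within 15 mm of the middle, not touched by the fingers (distance between shaft and stand_axis below 0.006 m and angle between the x axis of shaft and the y axis of stand_axis, either way round below 0.04 rad and linear speed of shaft below 0.01 m/s and contact force between the fingers and shaft above 3 N and contact force between shaft and stand below 20 N and distance between pulley and stand_axis below 0.015 m and angle between the y axis of pulley and the y axis of stand_axis, either way round below 0.12 rad and contact force between the fingers and pulley below 0.1 N); the arm keeps its last pose, push and grip.
It fails at once if a spare part or another thing on the bench is moved by more than 20 mm (distance of any of pulley_mid, pulley_small, shaft_thick, shaft_thin, holder, tweezers, oil_jar, driver from where it was at the start of the episode above 0.02 m).
It fails at once if the shaft is forced against the stand or the pulley with more than 45 N (contact force between shaft and stand above 45 N or contact force between shaft and pulley above 45 N).
It also fails if it takes over 61 s, if anything falls off the work surface, if the arm or the gripper's body presses on something with over 40 N, if the wrist force passes 120 N, or if a joint passes its speed limit or range.

## Robot

A 6-joint arm with a two-finger parallel gripper is mounted at the origin on the work surface. World frame = base frame: x ahead of the robot, y to its left, z up, the work surface at z = 0. Lengths are in m, angles in rad, forces in N, time in s.
With the tool pointing down it reaches from about 0.25 to 0.725 m from the base axis. Payload 9.7 kg.
Tool frame: the origin (TCP) lies at the very end of the fingers, on their centre line; the grasp point (between the pads) lies 19 mm behind it; z points along the fingers, y is the line along which they close (so a half turn about z gives the same grasp; the last joint's range is limited). The gripper opens to 85 mm and grips with 20 to 120 N. Pads are 22 mm wide; open, the fingers measure 114 mm over their backs; the gripper's body (76 mm by 85 mm) begins 54 mm behind the grasp point. The pads swing forward as they close: fully open they stand 13 mm farther back than shut.
Start: joints at [-1.193, 0.087, 0.176, 1.66, 0, 1.571], TCP at [0.203, -0.511, 0.231] pointing down, gripper open.
Joint ranges: [-3.13, 3.13], [-0.85, 1.81], [-1.15, 1.24], [-2.2, 2.28], [-1.44, 1.52], [-3.14, 3.14]. Speed limits (rad/s): [2.22, 2.22, 2.57, 3.14, 3.14, 3.14].

## Interface

Orientations are given as a unit quaternion [x, y, z, w].
In Python, from station import arm gives the robot as it stands. The module is installed in compiled form; this text tells all that it offers.
- The arm moves only by the tool move_arm, never from a script. Its argument "deltas" is one flat list of numbers, 7 for each row, row after row: the shift along the tool's x, y, z as a fraction of full scale, then the turn, a rotation vector about the tool's x, y, z as a fraction of full scale, then the opening, from 0 (shut) to 1 (fully open). A call has 1 to 8 rows; each row is the pose to reach, as a shift and turn from the pose commanded when the call began, along the tool's axes at that moment, turning the shorter way round; what a row does not reach only later rows make up. Full scale, the value 1, is 200 mm for a shift and 180 degrees for a turn. A row lasts 1/8 s, in which the tool goes at most 62.5 mm and 10.7 degrees, less where a joint would pass 70% of its speed; a pose out of reach is approached as far as the arm can. A call with a number of a shift or a turn outside -1 to 1 is refused whole. A call with a gripper value outside its range is refused whole. The fingers move at their own pace and stop on an object; "force" is the grip in N (left out, the last holds). Time passes only in rows, so rows that repeat a pose let the fingers close. It gives the time, the measured TCP pose, the force, the opening and the grip force at its end, in the units of the state.
- arm.state(): the state, without advancing time (a new reading comes with each control period).
- arm.snapshot(name): name is "scene" or "top"; returns a dict with "frame" (420x560x3 uint8, red, green, blue), "vertical_fov" (degrees; the focal length in pixels is half the picture's height over the tangent of half this angle, whatever the lens; pixels are square), "cx", "cy" (the principal point, pixels), "camera_from_world" (4x4, takes a point from world to camera coordinates). Camera axes: x right, y down, z forward; pixel columns grow to the right and rows downward; lengths in m; the calibration is good to about 2 mm. A picture is of the moment at which its call begins. There is no depth.
- arm.close_job(): hands the job in; it is judged then, once.
The state is a dict: "clock": time; "joints": joint angles; "dq": joint speeds; "tau": joint torques, N m; "tool_pos": TCP position; "ee_rot": TCP orientation; "contact_force": force on the tool from outside, world axes, zero at the start; "moment": the same for the moment, N m; "width": finger opening in m; "grip_force": force on a finger pad.
Only numpy, scipy, OpenCV 4.12 (cv2) and the standard library are available. Lean on these libraries where they do the work, as an engineer would, in place of code of your own. Each camera call takes 0.05 s, during which the arm holds its last target. There are 200 camera calls.

## Working session

There is one attempt and no reset: what is moved stays moved. The work goes in short steps, Python scripts to look and compute and a tool call to move; the robot and the scene stay as the last step left them, time stands still between calls to the robot, and variables do not carry over. Pictures are saved under pics/ and viewed, at most 10 in all, crops included, and the job is handed in when it is done.

Besides the shell and the picture viewer there is one more tool, called after "Call:" as a command line: name --argument value ..., lists and objects as JSON in quotes. move_arm: Moves the arm, as the interface text tells. Shift numbers are shares of 200 mm and turn numbers shares of 180 degrees, none past 1 either way. Its arguments: {"type":"object","properties":{"deltas":{"type":"array"},"force":{"type":"number"}},"required":["deltas"]}

```bash
mkdir -p pics; cat > h.py <<'E'
import numpy as np, cv2
from station import arm
from scipy.spatial.transform import Rotation as R
def snap(n):
    s=arm.snapshot(n); s['img']=cv2.cvtColor(np.asarray(s['frame']),cv2.COLOR_RGB2BGR)
    s['f']=s['frame'].shape[0]/2/np.tan(np.radians(s['vertical_fov'])/2); return s
def ray(s,u,v):
    T=np.array(s['camera_from_world']); d=np.array([(u-s['cx'])/s['f'],(v-s['cy'])/s['f'],1.])
    return -T[:3,:3].T@T[:3,3], T[:3,:3].T@d
def plane(s,u,v,z):
    o,d=ray(s,u,v); return o+d*(z-o[2])/d[2]
def tri(s1,p1,s2,p2):
    o1,d1=ray(s1,*p1);o2,d2=ray(s2,*p2)
    t=np.linalg.lstsq(np.c_[d1,-d2],o2-o1,rcond=None)[0]
    a=o1+d1*t[0];b=o2+d2*t[1]; return (a+b)/2,np.linalg.norm(a-b)
def proj(s,p):
    T=np.array(s['camera_from_world']);c=T[:3,:3]@p+T[:3,3];return np.array([s['cx']+s['f']*c[0]/c[2],s['cy']+s['f']*c[1]/c[2]])
E
python3 - <<'E'
from h import *
for n in('scene','top'):
    s=snap(n);cv2.imwrite(f'pics/{n}0.png',s['img']);T=np.array(s['camera_from_world']);print(n,s['vertical_fov'],s['cx'],s['cy'],-T[:3,:3].T@T[:3,3]);print(T.round(3))
print(arm.state())
E
```

```text
scene 50.007509961030216 277.59684368567184 204.19494686769977 [ 1.12455973 -0.47824146  0.86712769]
[[ 0.649  0.76   0.011 -0.376]
 [ 0.589 -0.494 -0.639 -0.345]
 [-0.48   0.421 -0.769  1.409]
 [ 0.     0.     0.     1.   ]]
top 54.84021094811641 280.9047045142541 211.6145636106913 [ 0.37157762 -0.04604529  1.19841393]
[[ 0.13  -0.991  0.005 -0.1  ]
 [-0.969 -0.128 -0.211  0.607]
 [ 0.209  0.023 -0.978  1.095]
 [ 0.     0.     0.     1.   ]]
{'clock': 0.1, 'joints': array([-1.19297798e+00,  8.74172144e-02,  1.75221683e-01,  1.65982271e+00,
       -1.11658336e-05,  1.57076668e+00]), 'dq': array([ 3.43849582e-04,  2.67191593e-05,  1.70009537e-03,  1.25689554e-03,
       -1.31761987e-05,  1.34384661e-03]), 'tau': array([-2.77122826e-04, -5.21558905e+01,  4.65654194e+01,  1.59019930e-02,
        7.18663682e-05, -9.13493579e-06]), 'tool_pos': array([ 0.20281044, -0.51101389,  0.23065157]), 'ee_rot': array([ 9.82206696e-01,  1.87802112e-01, -1.20204484e-04, -5.99039305e-04]), 'contact_force': array([ 0.23625715, -0.28493515,  0.45394532]), 'moment': array([0.02042576, 0.0017898 , 0.0190716 ]), 'grip_force': 0.0, 'width': 0.08507499220897387}
```

View pics/scene0.png

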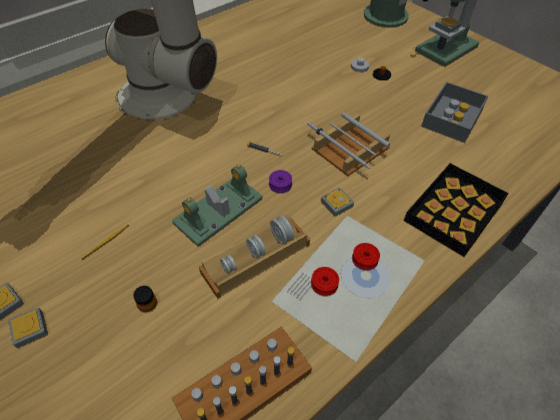

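View pics/top0.png

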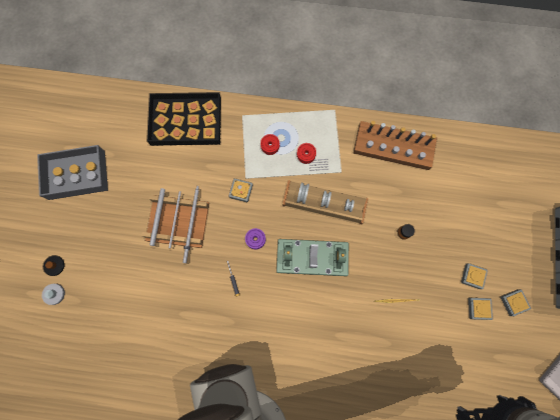

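Scene shows the stand at about (218,205), the trough with three pulleys at (228,263), (256,243) and (282,230), and the rest at (350,143). In the top view the stand is at (313,257), the trough at (325,200) and the rest at (177,222).

Pulley candidates (top px):
- trough (303,192), the biggest: chosen
- trough (326,199) and (349,205): the spares
- purple (255,239), red (270,145) and red (306,153): look-alikes

Shaft candidates:
- (190,225), with a collar near (187,246): chosen
- (157,217): thick spare
- (175,220): thin spare

A close crop comes next to check both choices.

```bash
python3 - <<'E'
import cv2,numpy as np
t=cv2.imread('pics/top0.png');s=cv2.imread('pics/scene0.png')
a=cv2.resize(t[170:285,270:375],None,fx=3.8,fy=3.8,interpolation=cv2.INTER_CUBIC)[:430,:399]
b=cv2.resize(t[180:270,140:215],None,fx=4,fy=4,interpolation=cv2.INTER_CUBIC)
o=np.zeros((440,720,3),np.uint8);o[:a.shape[0],:a.shape[1]]=a;o[:b.shape[0],405:405+b.shape[1]]=b;cv2.imwrite('pics/c1.png',o)
a=cv2.resize(s[155:295,165:315],None,fx=3,fy=3,interpolation=cv2.INTER_CUBIC)
b=cv2.resize(s[105:175,300:395],None,fx=3.5,fy=3.5,interpolation=cv2.INTER_CUBIC)
o=np.zeros((440,800,3),np.uint8);o[:420,:450]=a;o[:b.shape[0],460:460+b.shape[1]]=b;cv2.imwrite('pics/c2.png',o)
E
```

```text
(no output)
```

View pics/c1.png

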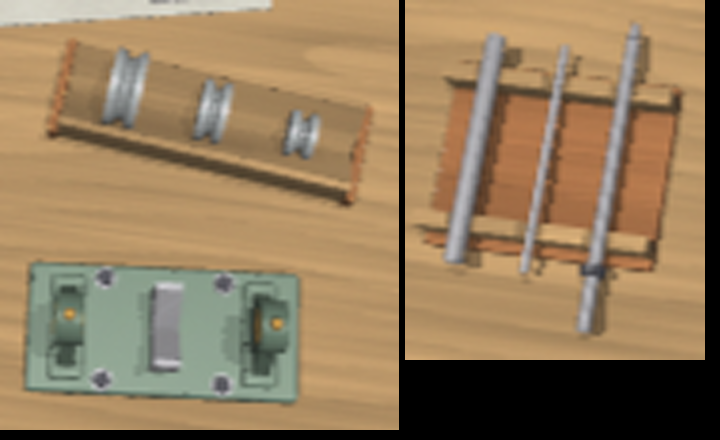

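View pics/c2.png

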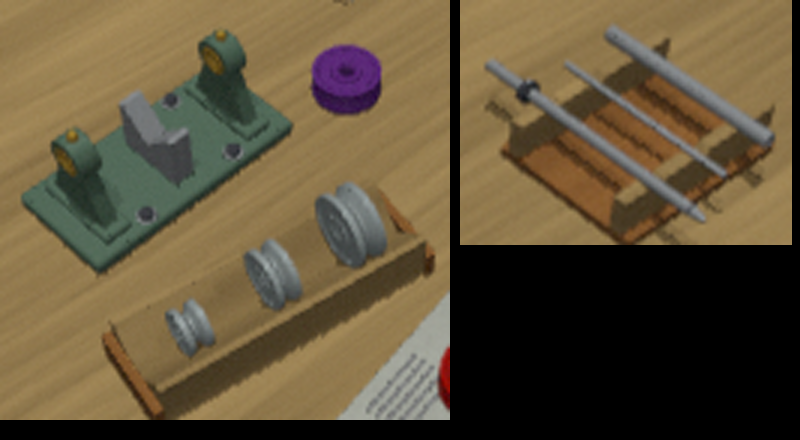

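Crops confirm it: the large trough pulley is at top (303,192), scene (282,230). The collared shaft has its tail end at top (286−140…) ≈ (185,262), collar (187,247), nose (197,186) pointing away from the robot. The V-block sits at (313,256).

```bash
cat > m.py <<'E'
from h import *
from types import SimpleNamespace
S=snap('scene');P=snap('top')
def comps(s,mask,box,mn=8):
    x0,y0,x1,y1=box;m=np.zeros_like(mask);m[y0:y1,x0:x1]=mask[y0:y1,x0:x1]
    n,l,st,c=cv2.connectedComponentsWithStats(m,connectivity=8)
    return [(st[i,4],c[i].round(2),np.argwhere(l==i)[:,::-1]) for i in range(1,n) if st[i,4]>=mn]
def hsv(s): return cv2.cvtColor(s['img'],cv2.COLOR_BGR2HSV)
def grey(s): h=hsv(s); return ((h[...,1]<75)&(h[...,2]>75)).astype(np.uint8)
def green(s): h=hsv(s); return ((h[...,0]>50)&(h[...,0]<95)&(h[...,1]>40)).astype(np.uint8)
def orange(s): h=hsv(s); return ((h[...,0]>8)&(h[...,0]<25)&(h[...,1]>150)&(h[...,2]>120)).astype(np.uint8)
E
python3 - <<'E'
from m import *
print('pulleys');
a=comps(P,grey(P),(285,178,368,222));b=comps(S,grey(S),(200,210,312,285))
for n,c in(('top',a),('scene',b)):
    for k in c: print(n,k[0],k[1],k[2].min(0),k[2].max(0))
print('shaft')
for k in comps(P,grey(P),(140,178,215,270)): print(k[0],k[1],k[2].min(0),k[2].max(0))
for k in comps(S,grey(S),(300,105,395,175)): print('s',k[0],k[1],k[2].min(0),k[2].max(0))
print('green')
for s,bx in((P,(265,230,365,285)),(S,(165,155,270,245))):
    for k in comps(s,green(s),bx,100):
        r=cv2.minAreaRect(k[2].astype(np.float32));print(k[0],k[1],r)
        print(cv2.approxPolyDP(cv2.convexHull(k[2].astype(np.int32)),4,True).reshape(-1,2).tolist())
    for k in comps(s,orange(s),bx,3): print('or',k[0],k[1])
E
```

```text
pulleys
top 181 [302.61 192.93] [297 183] [309 203]
top 129 [325.78 198.86] [321 191] [331 207]
top 97 [349.09 204.99] [344 199] [354 211]
scene 615 [214.25 220.48] [200 210] [242 241]
scene 354 [282.18 228.1 ] [270 216] [293 243]
scene 268 [255.67 245.53] [246 235] [265 257]
scene 178 [227.78 263.17] [220 254] [236 272]
scene 389 [302.54 274.33] [286 255] [311 284]
shaft
306 [190.51 224.9 ] [183 186] [198 262]
315 [156.98 216.76] [149 188] [164 245]
143 [174.45 219.19] [168 191] [180 247]
s 277 [365.05 128.83] [341 112] [389 146]
s 47 [312.87 125.85] [307 122] [321 129]
s 135 [353.34 139.01] [330 122] [375 155]
s 231 [344.21 148.77] [319 130] [369 167]
green
2432 [216.35 209.38] ((215.35191345214844, 204.97756958007812), (44.023841857910156, 88.38664245605469), 53.61565017700195)
[[261, 196], [199, 244], [173, 222], [185, 200], [234, 167], [243, 168]]
or 4 [238.   165.75]
or 4 [188.5 199.5]
```

```bash
python3 - <<'E'
from m import *
np.set_printoptions(precision=4,suppress=True)
for a,b,n in(((302.6,192.9),(282.2,229),'big'),((325.8,198.9),(255.7,245.8),'mid'),((349.1,205),(227.8,263.2),'small')):
    print(n,*tri(P,a,S,b))
h=hsv(P);print(h[265,300],h[245,320],h[252,288],h[255,343])
g=((h[...,0]>40)&(h[...,0]<95)&(h[...,1]>22)).astype(np.uint8)
for k in comps(P,g,(265,230,365,285),100):
    print(k[0],k[1],cv2.minAreaRect(k[2].astype(np.float32)))
    q=cv2.approxPolyDP(cv2.convexHull(k[2].astype(np.int32)),3,True).reshape(-1,2);print(q.tolist());print(*[plane(P,*c,.014)[:2] for c in q])
o=((h[...,0]>8)&(h[...,0]<22)&(h[...,1]>150)&(h[...,2]>90)).astype(np.uint8)
for k in comps(P,o,(265,230,365,285),2): print('or',k[0],k[1])
for a,b in(((288.2,252.6),(188.5,199.5)),((342.9,255),(238,165.75)),((342.9,255),(188.5,199.5)),((288.2,252.6),(238,165.75))): print('oiler',*tri(P,a,S,b))
k=max([k for k in comps(P,grey(P),(180,178,205,270))],key=lambda k:k[0])[2]
vx,vy,x0,y0=cv2.fitLine(k.astype(np.float32),cv2.DIST_HUBER,0,.01,.01).ravel()
t=(k-[x0,y0])@[vx,vy]
for tt in(t.min()-.5,t.max()+.5): print('shaft end',x0+vx*tt,y0+vy*tt,plane(P,x0+vx*tt,y0+vy*tt,.04))
dk=(h[...,2]<75).astype(np.uint8)
for c in comps(P,dk,(180,235,200,258),3): print('collar?',c[0],c[1],plane(P,*c[1],.04))
k=np.vstack([c[2] for c in comps(S,grey(S),(300,105,395,175)) if c[0] in(47,231)])
vx,vy,x0,y0=cv2.fitLine(k.astype(np.float32),cv2.DIST_HUBER,0,.01,.01).ravel();t=(k-[x0,y0])@[vx,vy]
for tt in(t.min()-.5,t.max()+.5): print('shaft S',x0+vx*tt,y0+vy*tt,plane(S,x0+vx*tt,y0+vy*tt,.04))
E
```

```text
big [ 0.68   -0.0744  0.0576] 0.001412135961741768
mid [ 0.6729 -0.1444  0.0494] 0.0006515681526375294
small [ 0.6654 -0.215   0.0417] 0.00019822971017897817
[ 64  33 168] [ 64  34 158] [ 19 154 214] [ 19 152 196]
2010 [311.91 257.35] ((312.423095703125, 257.11541748046875), (70.68180847167969, 33.676124572753906), 2.726311206817627)
[[347, 274], [277, 272], [278, 240], [346, 242]]
[ 0.467  -0.2326] [ 0.4462 -0.0306] [ 0.5393 -0.0212] [ 0.5596 -0.2207]
or 2 [288.  252.5]
or 2 [342.5 255. ]
oiler [ 0.479  -0.1165  0.0364] 0.13160031773944963
oiler [ 0.5313 -0.1453  0.1876] 0.11178781014916468
oiler [ 0.5093 -0.2025  0.1025] 0.0005967412433354751
oiler [ 0.4964 -0.0548  0.1027] 0.0005730912447974332
shaft end 183.81384358618857 262.6523659258649 [0.4361 0.2355 0.04  ]
shaft end 197.53265056785648 185.40917336269803 [0.6661 0.2363 0.04  ]
collar? 4 [188.75 248.  ] [0.4792 0.229  0.04  ]
shaft S 319.03433831370285 130.47771871087815 [0.4799 0.235  0.04  ]
shaft S 369.49222237808647 167.1732795082594 [0.6657 0.2362 0.04  ]
```

```bash
cat > d.py <<'E'
import sys
from h import *
np.set_printoptions(precision=4,suppress=True)
# usage: d.py x y z yaw_deg(tool x) ; prints tool-frame deltas in shares
s=arm.state();r=R.from_quat(s['ee_rot']);p=s['tool_pos']
x,y,z,a=map(float,sys.argv[1:5]);a=np.radians(a)
tgt=R.from_matrix(np.c_[[np.cos(a),np.sin(a),0],[np.sin(a),-np.cos(a),0],[0,0,-1]])
print('shift',r.inv().apply(np.array([x,y,z])-p)/.2,'turn',(r.inv()*tgt).as_rotvec()/np.pi)
m=r.as_matrix();print('pos',p,'yaw',np.degrees(np.arctan2(m[1,0],m[0,0])),'tilt z',m[:,2],'q',s['joints'],'F',s['contact_force'],'M',s['moment'],'w',s['width'],'g',s['grip_force'],'t',s['clock'])
E
echo ok
```

```text
ok
```

Call:
move_arm --deltas '[0.25,-0.1,0,0,0,0,0.5,0.5,-0.2,0,0,0,0.03,0.5,0.75,-0.3,0,0,0,0.06,0.5,1.0,-0.38,0,0,0,0.06,0.5]'

```text
clock: 0.8
tool_pos: [0.3617, -0.3654, 0.2314]
ee_rot: [0.996, 0.094, 0.0, 0.0]
contact_force: [0.4, 0.7, -0.4]
width: 0.0423
grip_force: 0.0
```

```bash
python3 d.py .68 -.0744 .15 -5.9
```

```text
shift [ 1.8349 -1.1327  0.4073] turn [ 0.0001 -0.0001  0.0926]
pos [ 0.3617 -0.3654  0.2314] yaw 10.759205837330864 tilt z [ 0.0003 -0.0003 -1.    ] q [-0.7905  0.0006  0.0868  1.6566  0.      2.1633] F [ 0.358   0.7475 -0.4334] M [-0.0296 -0.0442  0.0024] w 0.042332402284649226 g 0.0 t 0.8
```

Call:
move_arm --deltas '[0.13,-0.08,0,0,0,-0.057,0.5,0.26,-0.16,0,0,0,-0.114,0.5,0.4,-0.24,0,0,0,-0.171,0.5,0.53,-0.32,0,0,0,-0.228,0.5,0.66,-0.4,0,0,0,-0.285,0.5,0.8,-0.48,0,0,0,-0.342,0.5,0.9,-0.55,0,0,0,-0.399,0.5,1,-0.62,0,0,0,-0.455,0.5]'

```text
clock: 1.8
tool_pos: [0.5344, -0.2066, 0.2311]
ee_rot: [0.688, 0.726, -0.0, -0.0]
contact_force: [-0.4, 0.5, 0.2]
width: 0.0427
grip_force: 0.0
```

```bash
python3 d.py .68 -.0744 .15 174.1
```

```text
shift [0.6209 0.7626 0.4056] turn [-0.     -0.0001 -0.45  ]
pos [ 0.5344 -0.2066  0.2311] yaw 93.0927661624527 tilt z [-0.0002  0.0001 -1.    ] q [-0.369   0.1432  0.2372  1.665   0.      1.1478] F [-0.371   0.4507  0.2114] M [-0.0019 -0.0497 -0.0174] w 0.042695957127534885 g 0.0 t 1.8
```

Call:
move_arm --deltas '[0.08,0.1,0.05,0,0,-0.057,0.5,0.16,0.19,0.1,0,0,-0.114,0.5,0.24,0.29,0.15,0,0,-0.171,0.5,0.32,0.38,0.2,0,0,-0.228,0.5,0.4,0.48,0.25,0,0,-0.285,0.5,0.48,0.58,0.3,0,0,-0.342,0.5,0.56,0.68,0.35,0,0,-0.399,0.5,0.62,0.763,0.4,0,0,-0.45,0.5]'

```text
clock: 2.8
tool_pos: [0.6809, -0.0754, 0.1506]
ee_rot: [0.052, 0.999, 0.0, -0.0]
contact_force: [0.4, 1.1, 0.5]
width: 0.0429
grip_force: 0.0
```

```bash
python3 d.py .68 -.0744 .055 174.1; python3 - <<'E'
from m import *
a=cv2.resize(P['img'][140:240,250:375],None,fx=3.2,fy=3.2,interpolation=cv2.INTER_CUBIC)
b=cv2.resize(S['img'][140:280,215:340],None,fx=3,fy=3,interpolation=cv2.INTER_CUBIC)
o=np.zeros((420,790,3),np.uint8);o[:320,:400]=a;o[:420,410:785]=b;cv2.imwrite('pics/c3.png',o)
E
```

```text
shift [0.005  0.0045 0.4781] turn [ 0.     -0.0001 -0.0001]
pos [ 0.6809 -0.0754  0.1506] yaw 174.08835661696986 tilt z [-0.0004  0.0001 -1.    ] q [-0.1103  0.4071  0.4033  1.5674  0.     -0.0071] F [0.3611 1.0654 0.4743] M [ 0.0058 -0.0395 -0.0419] w 0.042902663073490714 g 0.0 t 2.8
```

View pics/c3.png

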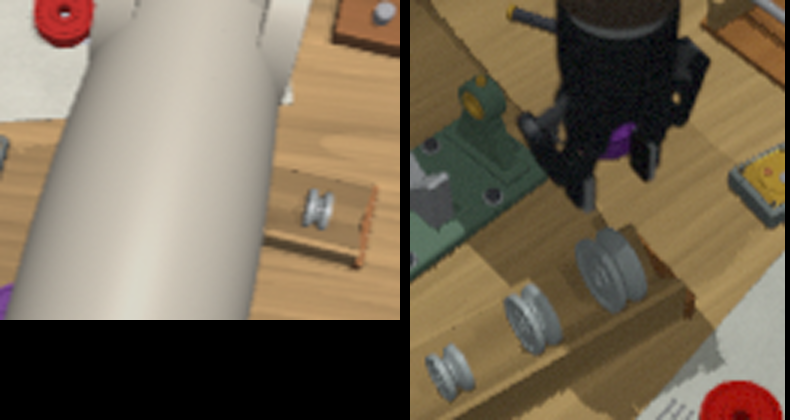

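The hand is above the big pulley at scene crop (610,270), fingers at either face; the arm hides the top view. Descending.

Call:
move_arm --deltas '[0,0,0.15,0,0,0,0.5,0,0,0.3,0,0,0,0.5,0,0,0.4,0,0,0,0.5,0.005,0.004,0.475,0,0,0,0.5,0.005,0.004,0.475,0,0,0,0.5]'

```text
clock: 3.52
tool_pos: [0.6788, -0.0754, 0.0555]
ee_rot: [0.055, 0.998, 0.0, -0.001]
contact_force: [0.5, -0.4, -0.0]
width: 0.0427
grip_force: 0.0
```

Call:
move_arm --deltas '[0,0,0,0,0,0,0.2,0,0,0,0,0,0,0.2,0,0,0,0,0,0,0.2,0,0,0,0,0,0,0.2,0,0,0,0,0,0,0.2]' --force 40

```text
clock: 4.15
tool_pos: [0.68, -0.0754, 0.0577]
ee_rot: [0.055, 0.999, -0.0, 0.001]
contact_force: [-1.2, 0.5, 5.4]
width: 0.0233
grip_force: 40.8
```

```bash
python3 d.py .68 -.0744 .13 174.1
```

```text
shift [-0.0003  0.0049 -0.3617] turn [-0.      0.0006 -0.002 ]
pos [ 0.68   -0.0754  0.0577] yaw 173.74152329756384 tilt z [ 0.0019 -0.0002 -1.    ] q [-0.1104  0.4077  0.2251  1.3863 -0.     -0.0012] F [-1.2452  0.469   5.4175] M [-0.0586  0.2212 -0.0272] w 0.023289981623120497 g 40.847427490480186 t 4.15
```

Call:
move_arm --deltas '[0,0,-0.1,0,0,0,0.2,0,0,-0.25,0,0,0,0.2,0,0,-0.4,0,0,0,0.2,0,0,-0.55,0,0,0,0.2,0,0,-0.55,0,0,0,0.2]'

```text
clock: 4.78
tool_pos: [0.6806, -0.0754, 0.1701]
ee_rot: [0.055, 0.999, -0.0, 0.003]
contact_force: [-0.1, 0.7, -1.5]
width: 0.0231
grip_force: 40.0
```

```bash
python3 d.py .503 -.1275 .16 174.8
```

```text
shift [ 0.8544 -0.3556  0.0459] turn [-0.      0.0017 -0.0059]
pos [ 0.6806 -0.0754  0.1701] yaw 173.74672308301407 tilt z [ 0.0052 -0.0006 -1.    ] q [-0.1104  0.4041  0.4368  1.5984 -0.     -0.0012] F [-0.0799  0.7221 -1.5451] M [ 0.0264 -0.0406 -0.0231] w 0.023104613761182766 g 40.046525150078196 t 4.775
```

Call:
move_arm --deltas '[0.13,-0.05,0,0,0,0,0.2,0.3,-0.12,0,0,0,0,0.2,0.48,-0.2,0,0,0,-0.003,0.2,0.65,-0.27,0,0,0,-0.006,0.2,0.78,-0.32,0,0,0,-0.006,0.2,0.855,-0.356,0.046,0,0.002,-0.006,0.2,0.855,-0.356,0.046,0,0.002,-0.006,0.2,0.855,-0.356,0.046,0,0.002,-0.006,0.2]'

```text
clock: 5.78
tool_pos: [0.5021, -0.1273, 0.1569]
ee_rot: [0.045, 0.999, 0.0, -0.003]
contact_force: [0.7, -0.4, -1.5]
width: 0.0233
grip_force: 39.9
```

```bash
python3 d.py .503 -.1275 .0815 174.8; python3 - <<'E'
from m import *
a=cv2.resize(P['img'][200:290,260:370],None,fx=3.4,fy=3.4,interpolation=cv2.INTER_CUBIC)
b=cv2.resize(S['img'][110:250,160:285],None,fx=3,fy=3,interpolation=cv2.INTER_CUBIC)
o=np.zeros((420,790,3),np.uint8);o[:306,:374]=a;o[:420,410:785]=b;cv2.imwrite('pics/c4.png',o)
E
```

```text
shift [-0.0072 -0.0006  0.3771] turn [ 0.0001 -0.002   0.0002]
pos [ 0.5021 -0.1273  0.1569] yaw 174.82812570884758 tilt z [-0.0062  0.0007 -1.    ] q [-0.2479  0.0014 -0.0563  1.5193 -0.0008 -0.1576] F [ 0.6901 -0.3842 -1.5388] M [-0.0231 -0.0524  0.0284] w 0.023282484875449733 g 39.89877054216777 t 5.775
```

View pics/c4.png

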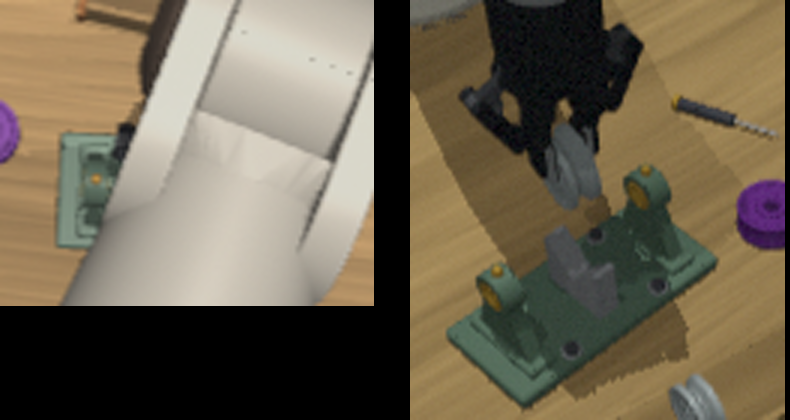

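Pulley held at scene crop (572,170), right above the V-block (585,270). Lowering.

Call:
move_arm --deltas '[-0.007,0,0.1,0,-0.002,0,0.2,-0.007,0,0.2,0,-0.002,0,0.2,-0.007,0,0.28,0,-0.002,0,0.2,-0.007,0,0.33,0,-0.002,0,0.2,-0.007,0,0.36,0,-0.002,0,0.2,-0.007,0,0.37,0,-0.002,0,0.2,-0.007,0,0.37,0,-0.002,0,0.2]'

```text
clock: 6.75
tool_pos: [0.5028, -0.1276, 0.0834]
ee_rot: [0.045, 0.999, -0.0, 0.0]
contact_force: [-0.8, -0.7, -1.3]
width: 0.0238
grip_force: 40.0
```

```bash
python3 d.py .503 -.1275 .0805 174.8
```

```text
shift [-0.0011  0.0005  0.0147] turn [-0.      0.0002  0.0001]
pos [ 0.5028 -0.1276  0.0834] yaw 174.82498151433091 tilt z [ 0.0005 -0.0001 -1.    ] q [-0.2485  0.0067 -0.1926  1.371   0.0001 -0.1582] F [-0.7806 -0.724  -1.3461] M [0.0009 0.0095 0.036 ] w 0.023790866361419406 g 39.967986415904306 t 6.75
```

Call:
move_arm --deltas '[0,0,0.006,0,0,0,0.2,0,0,0.012,0,0,0,0.2,0,0,0.016,0,0,0,0.2,0,0,0.016,0,0,0,0.2]'

```text
clock: 7.25
tool_pos: [0.5036, -0.1277, 0.0814]
ee_rot: [0.045, 0.999, -0.0, 0.001]
contact_force: [0.9, 0.7, 7.5]
width: 0.0235
grip_force: 41.4
```

Call:
move_arm --deltas '[0,0,0,0,0,0,0.5,0,0,0,0,0,0,0.5,0,0,0,0,0,0,0.5,0,0,0,0,0,0,0.5,0,0,-0.2,0,0,0,0.5,0,0,-0.45,0,0,0,0.5,0,0,-0.65,0,0,0,0.5]'

```text
clock: 8.12
tool_pos: [0.5026, -0.1276, 0.2118]
ee_rot: [0.045, 0.999, -0.0, 0.0]
contact_force: [0.6, 0.1, 0.2]
width: 0.0425
grip_force: 0.0
```

```bash
python3 d.py .456 .2357 .2 180
```

```text
shift [0.3962 1.7879 0.0586] turn [-0.      0.0003 -0.0287]
pos [ 0.5026 -0.1276  0.2118] yaw 174.82527593193166 tilt z [ 0.001  -0.0002 -1.    ] q [-0.2486  0.004   0.0522  1.618   0.0001 -0.1583] F [0.562  0.1307 0.1747] M [-0.0125 -0.0209 -0.0405] w 0.042514339974755996 g 0.0 t 8.125
```

Call:
move_arm --deltas '[0.03,0.12,0,0,0,0,0.45,0.08,0.37,0,0,0,-0.01,0.45,0.13,0.62,0,0,0,-0.02,0.45,0.17,0.8,0,0,0,-0.029,0.45,0.2,0.9,0,0,0,-0.029,0.45]'

```text
clock: 8.75
tool_pos: [0.4786, 0.057, 0.2099]
ee_rot: [-0.001, 1.0, 0.0, 0.0]
contact_force: [-0.6, -0.5, 0.4]
width: 0.0384
grip_force: 0.0
```

```bash
python3 d.py .456 .2357 .12 180
```

```text
shift [0.1107 0.8937 0.4497] turn [0.0001 0.     0.0009]
pos [0.4786 0.057  0.2099] yaw -179.83943119973645 tilt z [ 0.      0.0002 -1.    ] q [ 0.1184 -0.0823 -0.0351  1.6179  0.0002  0.1156] F [-0.5537 -0.4998  0.3933] M [-0.02   -0.0617 -0.0277] w 0.038417098081859904 g 0.0 t 8.75
```

Call:
move_arm --deltas '[0.02,0.15,0.02,0,0,0,0.45,0.05,0.4,0.1,0,0,0,0.45,0.08,0.65,0.25,0,0,0,0.45,0.11,0.83,0.38,0,0,0,0.45,0.11,0.894,0.45,0,0,0,0.45,0.11,0.894,0.45,0,0,0,0.45]'

```text
clock: 9.5
tool_pos: [0.4565, 0.2341, 0.1191]
ee_rot: [-0.001, 1.0, -0.0, -0.001]
contact_force: [-0.9, -0.5, 1.2]
width: 0.0386
grip_force: 0.0
```

```bash
python3 d.py .456 .2357 .022 180; python3 - <<'E'
from m import *
a=cv2.resize(P['img'][160:290,140:360],None,fx=1.8,fy=1.8,interpolation=cv2.INTER_CUBIC)
b=cv2.resize(S['img'][80:250,160:395],None,fx=1.7,fy=1.7,interpolation=cv2.INTER_CUBIC)
print(a.shape,b.shape)
o=np.zeros((300,800,3),np.uint8);o[:a.shape[0],:a.shape[1]]=a;o[:b.shape[0],400:400+b.shape[1]]=b[:, :400];cv2.imwrite('pics/c5.png',o)
for k in comps(P,grey(P),(300,235,328,272)): print('P',k[0],k[1],k[2].min(0),k[2].max(0))
for k in comps(S,grey(S),(195,175,240,225)): print('S',k[0],k[1],k[2].min(0),k[2].max(0))
E
```

```text
shift [0.0016 0.0085 0.4854] turn [-0.0003 -0.0005  0.0006]
pos [0.4565 0.2341 0.1191] yaw -179.89004019684847 tilt z [-0.0015 -0.001  -1.    ] q [ 0.474  -0.0127 -0.1432  1.4421 -0.0002  0.472 ] F [-0.8748 -0.5356  1.2133] M [-0.0228  0.0182 -0.0358] w 0.03856558520115406 g 0.0 t 9.5
(234, 396, 3) (289, 400, 3)
P 882 [313.39 255.75] [300 240] [327 271]
S 1228 [218.23 202.18] [195 175] [239 224]
```

View pics/c5.png

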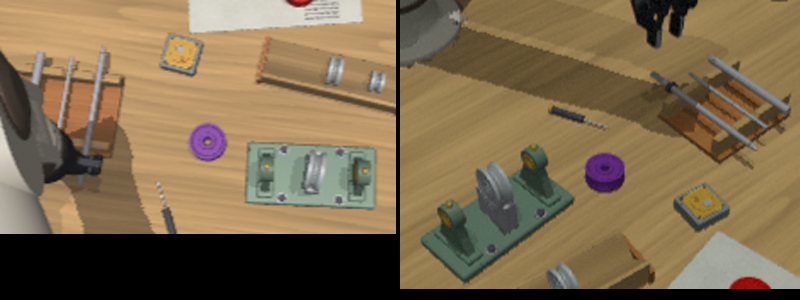

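Pulley stands upright in the V-block (top crop (314,173)), hand is over the shaft's tail. Descend and grip.

Call:
move_arm --deltas '[0.001,0.008,0.15,0,0,0,0.45,0.001,0.008,0.32,0,0,0,0.45,0.001,0.008,0.43,0,0,0,0.45,0.001,0.008,0.485,0,0,0,0.45,0.001,0.008,0.485,0,0,0,0.45]'

```text
clock: 10.22
tool_pos: [0.457, 0.2352, 0.0233]
ee_rot: [0.0, 1.0, 0.0, 0.0]
contact_force: [0.2, -0.6, 0.2]
width: 0.0385
grip_force: 0.0
```

Call:
move_arm --deltas '[0,0,0,0,0,0,0,0,0,0,0,0,0,0,0,0,0,0,0,0,0,0,0,0,0,0,0,0,0,0,0,0,0,0,0,0,0,0,0,0,0,0]' --force 90

```text
clock: 10.98
tool_pos: [0.4572, 0.2358, 0.0235]
ee_rot: [-0.0, 1.0, 0.0, 0.001]
contact_force: [2.3, -3.6, 4.9]
width: 0.0068
grip_force: 88.1
```

```bash
python3 d.py .456 .2357 .16 180
```

```text
shift [ 0.0052 -0.0002 -0.6827] turn [0.     0.0005 0.0002]
pos [0.4572 0.2358 0.0235] yaw -179.9645128775045 tilt z [ 0.0014  0.0001 -1.    ] q [ 0.4764  0.0229 -0.2937  1.2528 -0.0006  0.4757] F [ 2.274  -3.6104  4.9256] M [-0.6141 -0.5178 -0.0999] w 0.006800726919603963 g 88.1380033493042 t 10.975
```

Call:
move_arm --deltas '[0,0,-0.03,0,0,0,0,0,0,-0.1,0,0,0,0,0,0,-0.25,0,0,0,0,0,0,-0.4,0,0,0,0,0,0,-0.55,0,0,0,0,0,0,-0.68,0,0,0,0,0,0,-0.68,0,0,0,0,0,0,-0.68,0,0,0,0]'

```text
clock: 11.98
tool_pos: [0.4563, 0.2357, 0.1581]
ee_rot: [-0.0, 1.0, -0.0, -0.0]
contact_force: [0.2, -0.3, -1.7]
width: 0.0069
grip_force: 87.9
```

```bash
python3 d.py .53 .19 .16 85; python3 - <<'E'
from m import *
a=cv2.resize(P['img'][130:290,120:270],None,fx=2.6,fy=2.6,interpolation=cv2.INTER_CUBIC)
b=cv2.resize(S['img'][50:200,260:410],None,fx=2.6,fy=2.6,interpolation=cv2.INTER_CUBIC)
o=np.zeros((420,790,3),np.uint8);o[:a.shape[0],:390]=a;o[:390,400:790]=b;cv2.imwrite('pics/c6.png',o)
for y in range(-120,121,20): pass
E
```

```text
shift [-0.3682 -0.2289 -0.0099] turn [-0.0003 -0.0002  0.5281]
pos [0.4563 0.2357 0.1581] yaw -179.9446280504576 tilt z [-0.001  -0.0002 -1.    ] q [ 0.4767 -0.0143 -0.0696  1.5164  0.0003  0.4757] F [ 0.1597 -0.3105 -1.6766] M [-0.0117  0.1262  0.0451] w 0.006890812572533583 g 87.89529204368591 t 11.975
```

View pics/c6.png

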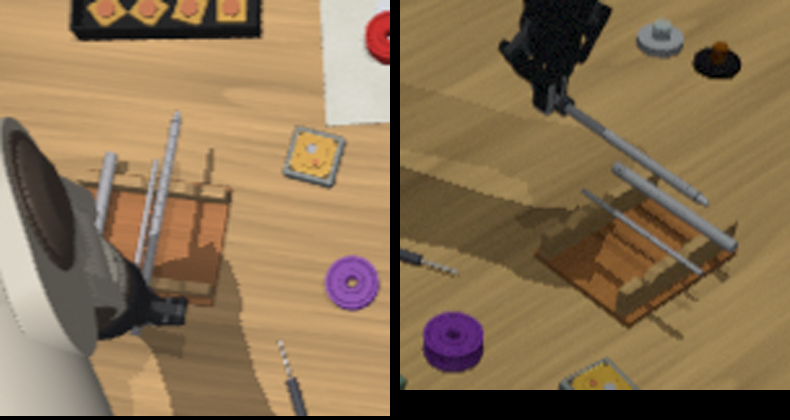

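Shaft held and nearly level: nose tip at top (188.5,173.5), scene (377,127). Turning it toward the stand.

Call:
move_arm --deltas '[-0.04,-0.02,0,0,0,0.057,0,-0.09,-0.05,0,0,0,0.114,0,-0.14,-0.08,0,0,0,0.171,0,-0.19,-0.11,0,0,0,0.228,0,-0.24,-0.14,0,0,0,0.285,0,-0.29,-0.17,0,0,0,0.342,0,-0.33,-0.19,0,0,0,0.399,0,-0.37,-0.21,0,0,0,0.456,0]'

```text
clock: 13.08
tool_pos: [0.5306, 0.1935, 0.1577]
ee_rot: [0.659, 0.753, -0.001, -0.001]
contact_force: [-0.6, 0.2, -1.6]
width: 0.007
grip_force: 87.9
```

```bash
python3 d.py .532 .194 .12 84.8
```

```text
shift [0.0016 0.0079 0.1884] turn [-0.0006  0.0001  0.0712]
pos [0.5306 0.1935 0.1577] yaw 97.621134000435 tilt z [-0.0017 -0.0004 -1.    ] q [0.3496 0.1086 0.0571 1.5211 0.0002 1.7874] F [-0.6004  0.1913 -1.5516] M [0.1425 0.0078 0.0168] w 0.006966668353787567 g 87.91172862052917 t 13.075
```

Call:
move_arm --deltas '[0.001,0.007,0.05,0,0,0.055,0,0.001,0.007,0.1,0,0,0.071,0,0.001,0.007,0.15,0,0,0.071,0,0.001,0.007,0.188,0,0,0.071,0,0.001,0.007,0.188,0,0,0.071,0,0.001,0.007,0.188,0,0,0.071,0]'

```text
clock: 13.82
tool_pos: [0.5321, 0.1942, 0.1216]
ee_rot: [0.736, 0.677, 0.0, 0.0]
contact_force: [0.3, 0.0, -1.2]
width: 0.0067
grip_force: 88.0
```

```bash
python3 d.py .532 .194 .08 84.8; python3 - <<'E'
from m import *
cv2.imwrite('pics/sB.png',S['img']);cv2.imwrite('pics/tB.png',P['img'])
a=cv2.resize(P['img'][200:290,220:360],None,fx=2.8,fy=2.8,interpolation=cv2.INTER_CUBIC)
b=cv2.resize(S['img'][90:250,170:330],None,fx=2.4,fy=2.4,interpolation=cv2.INTER_CUBIC)
o=np.zeros((400,790,3),np.uint8);o[:a.shape[0],:a.shape[1]]=a;o[:b.shape[0],400:400+b.shape[1]]=b;cv2.imwrite('pics/c7.png',o)
E
```

```text
shift [-0.0013 -0.0007  0.208 ] turn [ 0.0001 -0.0001  0.0023]
pos [0.5321 0.1942 0.1216] yaw 85.2103156050354 tilt z [ 0.0004  0.0002 -1.    ] q [ 0.35    0.1119 -0.0087  1.4498  0.0001  2.0044] F [ 0.3336  0.0481 -1.1559] M [ 0.1345 -0.0207  0.0324] w 0.006683981991617826 g 87.95227646827698 t 13.825
```

View pics/c7.png

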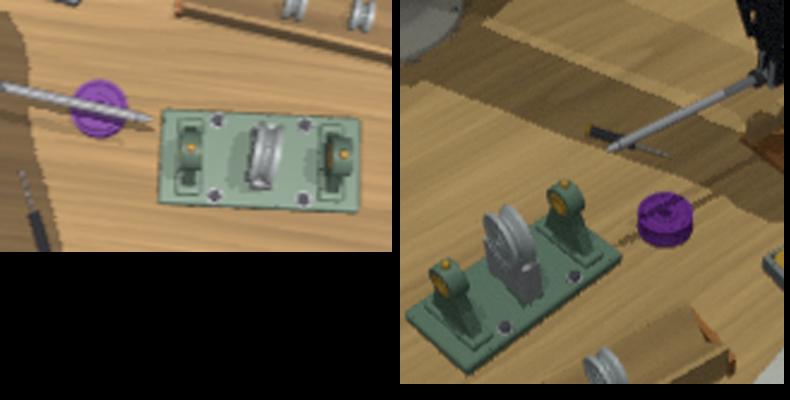

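Nose tip at top (274.5,243), scene (255,152); the shaft's nose points at the near bearing but is higher. Measuring the shaft line, oilers and brass bushes.

```bash
cat > line.py <<'E'
from m import *
np.set_printoptions(precision=4,suppress=True)
def fit(s,box,verbose=True):
    k=max(comps(s,grey(s),box),key=lambda k:k[0])[2].astype(np.float32)
    v=cv2.fitLine(k,cv2.DIST_HUBER,0,.01,.01).ravel();d=v[:2];p=v[2:];t=(k-p)@d
    a,b=p+d*(t.min()-.5),p+d*(t.max()+.5)
    if verbose: print('fit',len(k),a,b,'w',np.std((k-p)@[-d[1],d[0]])*12**.5)
    return a,b
def line3(eP,eS):
    n=[]
    for s,(a,b) in((P,eP),(S,eS)):
        o,da=ray(s,*a);_,db=ray(s,*b);m=np.cross(da,db);n.append((m/np.linalg.norm(m),o))
    d=np.cross(n[0][0],n[1][0]);d/=np.linalg.norm(d)
    return n,d*(-np.sign(d[1]))
E
python3 - <<'E'
from line import *
eP=fit(P,(222,226,276,246));eS=fit(S,(254,118,318,156))
n,d=line3(eP,eS);print('dir',d,'yaw',np.degrees(np.arctan2(d[0],d[1]))-180,'pitch',np.degrees(np.arcsin(d[2])))
print('tip',*tri(P,max(eP,key=lambda e:e[0]),S,min(eS,key=lambda e:e[0])))
h=hsv(S);o=((h[...,0]>10)&(h[...,0]<26)&(h[...,1]>120)).astype(np.uint8)
for bx in((180,194,203,218),(228,160,249,185)):
    for k in comps(S,o,bx,3): print('brass',k[0],k[1],k[2].min(0),k[2].max(0),plane(S,*k[1],.08))
for c,q in(((.503,-.1275,0),(-5.2)),):
    u=np.array([np.sin(np.radians(5.2)),np.cos(np.radians(5.2)),0]);c=np.array([.503,-.1275,.08])
    print('pred brass L,R',proj(S,c-u*.084),proj(S,c+u*.064),'pulley front',proj(S,c),proj(P,c),'oilers P',proj(P,c+u*.074+[0,0,.025]),proj(P,c-u*.074+[0,0,.025]),'S',proj(S,c+u*.074+[0,0,.025]),proj(S,c-u*.074+[0,0,.025]))
h=hsv(P);oP=((h[...,0]>8)&(h[...,0]<25)&(h[...,1]>125)&(h[...,2]>120)).astype(np.uint8)
for k in comps(P,oP,(282,246,349,262),2): print('oilP',k[0],k[1])
E
```

```text
fit 220 [221.1373 230.5569] [274.3916 242.5375] w 4.4791737
fit 282 [255.5119 152.1388] [317.6521 122.2015] w 4.219538
dir [-0.0902 -0.9959 -0.0083] yaw -354.8267582513341 pitch -0.47787786777945823
tip [ 0.5143 -0.0149  0.1358] 0.0007406186461234594
brass 4 [197.5 195. ] [196 194] [199 196] [ 0.4932 -0.1707  0.08  ]
brass 13 [188.46 199.85] [187 198] [190 201] [ 0.4922 -0.1948  0.08  ]
brass 3 [180.33 205.  ] [180 204] [181 206] [ 0.4932 -0.2173  0.08  ]
brass 34 [186.15 208.38] [183 204] [189 213] [ 0.51   -0.2126  0.08  ]
brass 3 [245. 161.] [244 161] [246 161] [ 0.4759 -0.0188  0.08  ]
brass 10 [238.  166.2] [237 165] [239 168] [ 0.4791 -0.0429  0.08  ]
brass 39 [235.36 174.64] [232 171] [238 179] [ 0.4976 -0.0649  0.08  ]
pred brass L,R [183.1438 204.2262] [238.5733 177.038 ] pulley front [215.3235 188.442 ] [314.3336 254.5172] oilers P [288.405  247.5293] [341.9957 259.561 ] S [241.5832 167.9959] [185.467  195.1018]
oilP 4 [287.75 252.  ]
oilP 5 [342.4 254.8]
```

```bash
python3 - <<'E'
import cv2,numpy as np
for f in('top0','tB'):
    g=cv2.imread(f'pics/{f}.png')
    print(f)
    for y in range(238,276,1):
        b,gg,r=[g[y,302:326,i].astype(int) for i in range(3)]
        m=(b-gg>=0)  # greenish has b<g
        lum=(b+gg+r)//3
        print(y,''.join('%4d'%l if k else '   .' for l,k in zip(lum,m)))
E
```

```text
top0
238    .   .   .   .   .   .   .   .   .   .   .   .   .   .   .   .   .   .   .   .   .   .   .   .
239    .   .   .   .   .   .   .   .   .   .   .   .   .   .   .   .   .   .   .   .   .   .   .   .
240    .   .   .   .   .   .   .   .   .   .   .   .   .   .   .   .   .   .   .   .   .   .   .   .
241    .   .   .   .   .   .   .   .   .   .   .   .   .   .   .   .   .   .   .   .   .   .   .   .
242    .   .   .   .   .   .   .   .   .   .   .   .   .   .   .   .   .   .   .   .   .   .   .   .
243    .   .   .   .   .   .   .   .   .   .   .   .   .   .   .   .   .   .   .   .   .   .   .   .
244    .   .   .   .   .   .   .   .   .   .   .   .   .   .   .   .   .   .   .   .   .   .   .   .
245    .   .   .   .   .   .   .   .   . 173 205 205 201 201 200 192   .   .   .   .   .   .   .   .
246    .   .   .   .   .   .   .   .   . 135 149 151 161 166 165 164   .   .   .   .   .   .   .   .
247    .   .   .   .   .   .   .   .  84 126 145 144 146 147 147 148   .   .   .   .   .   .   .   .
248    .   .   .   .   .   .   .   .  92 131 145 145 145 145 147 148   .   .   .   . 
[... 5883 characters left out ...]
 .   .   .   .   .   .   .   .   .   .   .   .   .   .   .   .   .   .   .   .   .   .   .   .
270    .   .   .   .   .   .   .   .   .   .   .   .   .   .   .   .   .   .   .   .   .   .   .   .
271    .   .   .   .   .   .   .   .   .   .   .   .   .   .   .   .   .   .   .   .   .   .   .   .
272    .   .   .   .   .   .   .   .   .   .   .   .   .   .   .   .   .   .   .   .   .   .   .   .
273    .   .   .   .   .   .   .   .   .   .   .   .   .   .   .   .   .   .   .   .   .   .   .   .
274    .   .   .   .   .   .   .   .   .   .   .   .   .   .   .   .   .   .   .   .   .   .   .   .
275    .   .   .   .   .   .   .   .   .   .   .   .   .   .   .   .   .   .   .   .   .   .   .   .
```

The top-view pixels show the pulley yawed about 10° from the V-block. I had the sign of the stand's yaw wrong: it is about +5°, not −5°. I'll lay the shaft back in the rest, set the pulley straight, then return.

```bash
python3 d.py .4565 .2358 .158 180; python3 - <<'E'
from h import *
S=arm.snapshot('scene');S['f']=210/np.tan(np.radians(S['vertical_fov'])/2)
P=arm.snapshot('top');P['f']=210/np.tan(np.radians(P['vertical_fov'])/2)
a,ea=tri(P,(287.75,252),S,(238,166.2));b,eb=tri(P,(342.4,254.8),S,(188.46,199.85))
print(a,ea,b,eb,(a+b)/2,np.linalg.norm(a-b),np.degrees(np.arctan2(b[0]-a[0],a[1]-b[1])))
u=(a-b)/np.linalg.norm(a-b);c=(a+b)/2;c[2]=.08
print('pred brass',proj(S,c-u*.084),proj(S,c+u*.064))
E
```

```text
shift [ 0.1754 -0.3947 -0.1816] turn [ 0.0002  0.0001 -0.5267]
pos [0.5322 0.1942 0.1217] yaw 85.19290000777626 tilt z [ 0.0007  0.0003 -1.    ] q [ 0.3499  0.1118 -0.0085  1.4497  0.      2.0046] F [-0.7298  0.4735 -1.0235] M [ 0.1091 -0.0333  0.0132] w 0.0071354614386126315 g 87.95168995857239 t 14.025
[ 0.49738935 -0.05426633  0.10187005] 0.001552079753765911 [ 0.50946728 -0.20198497  0.10120765] 0.0009764977460822359 [ 0.50342831 -0.12812565  0.10153885] 0.148213060197959 4.6742836146198625
pred brass [186.53832684 208.38420724] [235.69380436 174.59654802]
```

Call:
move_arm --deltas '[0.02,-0.05,-0.04,0,0,-0.057,0,0.05,-0.1,-0.09,0,0,-0.114,0,0.08,-0.16,-0.14,0,0,-0.171,0,0.1,-0.22,-0.18,0,0,-0.228,0,0.12,-0.27,-0.18,0,0,-0.285,0,0.14,-0.32,-0.18,0,0,-0.342,0,0.16,-0.36,-0.18,0,0,-0.399,0,0.175,-0.395,-0.18,0,0,-0.456,0]'

```text
clock: 15.12
tool_pos: [0.456, 0.2358, 0.1574]
ee_rot: [0.108, 0.994, 0.0, 0.0]
contact_force: [0.3, 0.6, -1.1]
width: 0.0068
grip_force: 88.0
```

```bash
python3 d.py .457 .2358 .065 180
```

```text
shift [-0.0051  0.001   0.4622] turn [ 0.      0.     -0.0688]
pos [0.456  0.2358 0.1574] yaw 167.61521897425976 tilt z [ 0.0001  0.0001 -1.    ] q [ 0.4773 -0.016  -0.0727  1.5141 -0.      0.6935] F [ 0.2536  0.5831 -1.0984] M [-0.0051  0.0923 -0.007 ] w 0.006824522949085359 g 88.00422191619873 t 15.125
```

Call:
move_arm --deltas '[-0.003,0,0.02,0,0,-0.05,0,-0.005,0,0.1,0,0,-0.069,0,-0.005,0,0.25,0,0,-0.069,0,-0.005,0,0.37,0,0,-0.069,0,-0.005,0,0.45,0,0,-0.069,0,-0.005,0,0.46,0,0,-0.069,0]'

```text
clock: 15.88
tool_pos: [0.4568, 0.2352, 0.0645]
ee_rot: [0.003, 1.0, -0.0, -0.001]
contact_force: [0.3, -0.4, -1.7]
width: 0.0066
grip_force: 88.0
```

```bash
python3 d.py .4572 .2358 .0235 180
```

```text
shift [-0.0023  0.0031  0.2052] turn [-0.0002 -0.0004 -0.0017]
pos [0.4568 0.2352 0.0645] yaw 179.68549547089629 tilt z [-0.0013 -0.0006 -1.    ] q [ 0.4755  0.0037 -0.2324  1.3361  0.      0.481 ] F [ 0.3482 -0.4482 -1.7242] M [0.0458 0.142  0.0311] w 0.0066254619426383545 g 87.95539855957031 t 15.875
```

Lower the last bit gently.

Call:
move_arm --deltas '[-0.002,0.003,0.06,0,0,-0.001,0,-0.002,0.003,0.12,0,0,-0.001,0,-0.002,0.003,0.16,0,0,-0.001,0,-0.002,0.003,0.185,0,0,-0.001,0,-0.002,0.003,0.2,0,0,-0.001,0,-0.002,0.003,0.2,0,0,-0.001,0]'

```text
clock: 16.62
tool_pos: [0.4577, 0.236, 0.0255]
ee_rot: [0.001, 1.0, 0.0, 0.0]
contact_force: [-0.4, -1.1, 0.6]
width: 0.0069
grip_force: 88.1
```

Call:
move_arm --deltas '[0,0,0,0,0,0,0.15,0,0,0,0,0,0,0.45,0,0,0,0,0,0,0.45,0,0,0,0,0,0,0.45,0,0,-0.2,0,0,0,0.45,0,0,-0.5,0,0,0,0.45,0,0,-0.8,0,0,0,0.45,0,0,-0.95,0,0,0,0.45]'

```text
clock: 17.62
tool_pos: [0.4583, 0.2364, 0.219]
ee_rot: [0.001, 1.0, 0.001, 0.002]
contact_force: [0.6, -0.8, -0.9]
width: 0.0383
grip_force: 0.0
```

```bash
python3 d.py .5033 -.1281 .21 174.6
```

```text
shift [-0.2294 -1.8218  0.0422] turn [0.0007 0.0012 0.0293]
pos [0.4583 0.2364 0.219 ] yaw 179.86516033520675 tilt z [ 0.0037  0.002  -1.    ] q [ 0.4762 -0.0042  0.0579  1.6286  0.0001  0.4785] F [ 0.6433 -0.7895 -0.9175] M [-0.0349 -0.0231  0.0303] w 0.03831565268542843 g 0.0 t 17.625
```

Call:
move_arm --deltas '[-0.02,-0.12,0,0,0,0,0.5,-0.05,-0.37,0,0,0,0.01,0.5,-0.08,-0.62,0,0,0,0.02,0.5,-0.1,-0.8,0,0,0,0.028,0.5,-0.115,-0.91,0.02,0,0,0.028,0.5]'

```text
clock: 18.25
tool_pos: [0.4804, 0.0524, 0.2116]
ee_rot: [0.046, 0.999, 0.0, 0.0]
contact_force: [-0.4, 0.2, -0.8]
width: 0.0427
grip_force: 0.0
```

```bash
python3 d.py .5030 -.1278 .15 174.8
```

```text
shift [-0.1953 -0.8867  0.3081] turn [ 0.      0.0002 -0.0004]
pos [0.4804 0.0524 0.2116] yaw 174.72436726336477 tilt z [ 0.0008  0.0001 -1.    ] q [ 0.1086 -0.0797 -0.0294  1.6203 -0.      0.2007] F [-0.3568  0.1528 -0.8109] M [ 0.0329 -0.0115 -0.0192] w 0.042739072427432016 g 0.0 t 18.25
```

Call:
move_arm --deltas '[-0.03,-0.12,0,0,0,0,0.5,-0.08,-0.37,0,0,0,0,0.5,-0.13,-0.62,0.05,0,0,0,0.5,-0.17,-0.8,0.18,0,0,0,0.5,-0.195,-0.887,0.3,0,0,0,0.5,-0.195,-0.887,0.31,0,0,0,0.5]'

```text
clock: 19.0
tool_pos: [0.5022, -0.127, 0.1475]
ee_rot: [0.046, 0.999, 0.0, -0.001]
contact_force: [-0.3, 0.7, 0.3]
width: 0.0429
grip_force: 0.0
```

```bash
python3 d.py .5030 -.1278 .083 174.8
```

```text
shift [-0.0054 -0.0037  0.3224] turn [ 0.0002 -0.001  -0.0005]
pos [ 0.5022 -0.127   0.1475] yaw 174.7124569658797 tilt z [-0.0029  0.0008 -1.    ] q [-0.2478 -0.0018 -0.0776  1.498   0.0001 -0.1555] F [-0.2637  0.6714  0.2688] M [0.0153 0.0415 0.0115] w 0.042852507564989324 g 0.0 t 19.0
```

Call:
move_arm --deltas '[-0.004,-0.003,0.12,0,0,0,0.5,-0.004,-0.003,0.23,0,0,0,0.5,-0.004,-0.003,0.3,0,0,0,0.5,-0.004,-0.003,0.32,0,0,0,0.5,-0.004,-0.003,0.32,0,0,0,0.2,-0.004,-0.003,0.32,0,0,0,0.2,-0.004,-0.003,0.32,0,0,0,0.2,-0.004,-0.003,0.32,0,0,0,0.2]' --force 40

```text
clock: 20.0
tool_pos: [0.5041, -0.1268, 0.086]
ee_rot: [0.045, 0.999, 0.0, 0.001]
contact_force: [-1.9, 0.7, 4.5]
width: 0.0233
grip_force: 41.9
```

Call:
move_arm --deltas '[0,0,-0.04,0,0,0,0.2,0,0,-0.08,0,0,-0.028,0.2,0,0,-0.08,0,0,-0.056,0.2,0,0,-0.08,0,0,-0.056,0.2]'

```text
clock: 20.5
tool_pos: [0.5038, -0.127, 0.1014]
ee_rot: [-0.042, 0.999, -0.0, -0.0]
contact_force: [0.9, -0.3, -1.1]
width: 0.0232
grip_force: 41.0
```

```bash
python3 d.py .5033 -.1281 .083 184.8
```

```text
shift [ 0.0029 -0.0054  0.0919] turn [-0.     -0.      0.0004]
pos [ 0.5038 -0.127   0.1014] yaw -175.13385572379337 tilt z [-0.0002 -0.0001 -1.    ] q [-0.2468  0.0045 -0.1601  1.4063 -0.0001 -0.3318] F [ 0.8832 -0.2899 -1.1102] M [-0.0215 -0.0541 -0.0477] w 0.02318840662541885 g 40.97854122170247 t 20.5
```

Call:
move_arm --deltas '[0.003,-0.005,0.04,0,0,0,0.2,0.003,-0.005,0.07,0,0,0,0.2,0.003,-0.005,0.076,0,0,0,0.2,0.003,-0.005,0.082,0,0,0,0.2,0.003,-0.005,0.088,0,0,0,0.2,0.003,-0.005,0.088,0,0,0,0.2]'

```text
clock: 21.25
tool_pos: [0.5042, -0.128, 0.0847]
ee_rot: [-0.043, 0.999, -0.0, 0.001]
contact_force: [2.7, 0.1, 4.8]
width: 0.0236
grip_force: 41.9
```

Seated (4.8 N upward). Release and retreat toward the shaft.

Call:
move_arm --deltas '[0,0,0,0,0,0,0.5,0,0,0,0,0,0,0.5,0,0,0,0,0,0,0.5,0,0,0,0,0,0,0.5,0,0,-0.2,0,0,0,0.5,0,0,-0.45,0,0,0,0.5,0,0,-0.6,0,0,0,0.5]'

```text
clock: 22.12
tool_pos: [0.5037, -0.128, 0.2062]
ee_rot: [-0.043, 0.999, -0.0, 0.001]
contact_force: [0.4, -0.4, -0.4]
width: 0.0429
grip_force: 0.0
```

```bash
python3 d.py .458 .236 .2 180
```

```text
shift [0.0719 1.8329 0.0294] turn [-0.0002  0.0007  0.0272]
pos [ 0.5037 -0.128   0.2062] yaw -175.0952124650732 tilt z [ 0.0022 -0.0005 -1.    ] q [-0.2489  0.0038  0.041   1.6057  0.0001 -0.3345] F [ 0.361  -0.4217 -0.3541] M [-0.0389 -0.0201 -0.0281] w 0.042889908379704675 g 0.0 t 22.125
```

Call:
move_arm --deltas '[0.005,0.12,0,0,0,0,0.45,0.01,0.37,0,0,0,0.01,0.45,0.02,0.62,0,0,0,0.02,0.45,0.03,0.8,0,0,0,0.027,0.45,0.036,0.92,0,0,0,0.027,0.45]'

```text
clock: 22.75
tool_pos: [0.48, 0.0563, 0.2037]
ee_rot: [-0.001, 1.0, 0.0, 0.0]
contact_force: [0.1, -0.6, 0.4]
width: 0.0385
grip_force: 0.0
```

```bash
python3 d.py .458 .236 .12 180
```

```text
shift [0.1086 0.8984 0.4189] turn [0.0001 0.     0.0005]
pos [0.48   0.0563 0.2037] yaw -179.90245060114063 tilt z [ 0.0001  0.0002 -1.    ] q [ 0.1168 -0.081  -0.0458  1.6058  0.0001  0.1151] F [ 0.1253 -0.563   0.3675] M [-0.0161  0.0127  0.0054] w 0.038481579534668096 g 0.0 t 22.75
```

Call:
move_arm --deltas '[0.02,0.15,0.02,0,0,0,0.45,0.05,0.4,0.1,0,0,0,0.45,0.08,0.65,0.25,0,0,0,0.45,0.1,0.83,0.36,0,0,0,0.45,0.108,0.899,0.42,0,0,0,0.45,0.108,0.899,0.42,0,0,0,0.45]'

```text
clock: 23.5
tool_pos: [0.4582, 0.2346, 0.1191]
ee_rot: [-0.001, 1.0, -0.0, -0.001]
contact_force: [0.4, -0.5, -0.1]
width: 0.0383
grip_force: 0.0
```

```bash
python3 - <<'E'
from line import *
cv2.imwrite('pics/tC.png',P['img'])
g=P['img'];b,gg=g[...,0].astype(int),g[...,1].astype(int);m=b-gg>=0
L=[];Rr=[]
for y in range(247,263):
    x=np.where(m[y,305:325])[0]+305; L.append(x.min());Rr.append(x.max())
print(L,Rr)
yy=np.arange(247,263);print('slopes px/row',np.polyfit(yy,L,1)[0],np.polyfit(yy,Rr,1)[0])
for yaw in(-5,5):
    r=np.radians(yaw);u=np.array([-np.sin(r),np.cos(r),0]);w=np.array([np.cos(r),np.sin(r),0]);c=np.array([.5033,-.1281,.09])
    for sg in(1,-1):
        a,bb=proj(P,c+sg*.012*u+.02*w),proj(P,c+sg*.012*u-.02*w);print(yaw,sg,a,bb,'slope',(a[0]-bb[0])/(a[1]-bb[1]))
# nose of shaft lying in rest
k=max(comps(P,grey(P),(180,178,205,215)),key=lambda k:k[0])[2].astype(np.float32)
v=cv2.fitLine(k,cv2.DIST_HUBER,0,.01,.01).ravel();t=(k-v[2:])@v[:2];i=t.max() if v[1]<0 else t.min();e=v[2:]+v[:2]*(i+np.sign(i)*.5);print('nose',e,plane(P,*e,.04))
E
python3 d.py .4575 .236 .0225 180
```

```text
[np.int64(311), np.int64(311), np.int64(311), np.int64(311), np.int64(310), np.int64(311), np.int64(311), np.int64(310), np.int64(310), np.int64(310), np.int64(310), np.int64(310), np.int64(310), np.int64(310), np.int64(310), np.int64(310)] [np.int64(319), np.int64(319), np.int64(318), np.int64(319), np.int64(319), np.int64(318), np.int64(319), np.int64(319), np.int64(319), np.int64(319), np.int64(319), np.int64(319), np.int64(319), np.int64(319), np.int64(318), np.int64(318)]
slopes px/row -0.08235294117647275 -0.017647058823531635
-5 1 [312.0472 246.01  ] [309.1164 260.2419] slope -0.20593500175867857
-5 -1 [320.5976 247.8925] [317.7281 262.1512] slope -0.20124440928908124
5 1 [310.7018 246.5955] [310.296  261.1709] slope -0.027845840767726313
5 -1 [319.4215 246.9762] [319.0821 261.5559] slope -0.023280953945360984
nose [197.4369 184.566 ] [0.6687 0.237  0.04  ]
shift [0.0082 0.0108 0.4899] turn [0.     0.0002 0.0001]
pos [0.4591 0.2338 0.1205] yaw -179.98774913225506 tilt z [ 0.0007  0.0001 -1.    ] q [ 0.4712 -0.0102 -0.1379  1.4424 -0.0002  0.471 ] F [-0.5275  0.0211  0.6646] M [-0.0408 -0.0707 -0.0288] w 0.03800182814203941 g 0.0 t 23.6
```

Pulley edges now match the +5° prediction (slopes −0.08 and −0.02; −0.2 before), with positions within half a pixel. Re-gripping the shaft.

Call:
move_arm --deltas '[0.002,0.009,0.15,0,0,0,0.45,0.002,0.009,0.32,0,0,0,0.45,0.002,0.009,0.43,0,0,0,0.45,0.002,0.009,0.485,0,0,0,0.45,0.002,0.009,0.485,0,0,0,0.45]'

```text
clock: 24.22
tool_pos: [0.4585, 0.2358, 0.0231]
ee_rot: [0.0, 1.0, 0.0, 0.0]
contact_force: [-0.5, -0.2, -0.3]
width: 0.0382
grip_force: 0.0
```

Call:
move_arm --deltas '[0,0,0,0,0,0,0,0,0,0,0,0,0,0,0,0,0,0,0,0,0,0,0,0,0,0,0,0,0,0,0,0,0,0,0,0,0,0,0,0,0,0]' --force 90

```text
clock: 24.98
tool_pos: [0.4589, 0.2362, 0.0235]
ee_rot: [-0.0, 1.0, -0.0, 0.001]
contact_force: [1.4, -4.8, 5.9]
width: 0.0064
grip_force: 88.1
```

Call:
move_arm --deltas '[0,0,-0.03,0,0,0,0,0,0,-0.1,0,0,0,0,0,0,-0.25,0,0,0,0,0,0,-0.4,0,0,0,0,0,0,-0.55,0,0,0,0,0,0,-0.68,0,0,0,0]'

```text
clock: 25.72
tool_pos: [0.4582, 0.2367, 0.1607]
ee_rot: [-0.001, 1.0, 0.001, 0.0]
contact_force: [0.3, -0.2, -2.3]
width: 0.0069
grip_force: 87.9
```

```bash
python3 d.py .476 .195 .16 94.8
```

```text
shift [-0.089  -0.2086  0.0035] turn [ 0.0004 -0.0001  0.4737]
pos [0.4582 0.2367 0.1607] yaw -179.9312336595217 tilt z [ 0.0007  0.001  -1.    ] q [ 0.4765 -0.0113 -0.0616  1.5194  0.0006  0.4753] F [ 0.267  -0.2167 -2.2741] M [-0.0117  0.102   0.0788] w 0.006947580304841697 g 87.87927746772766 t 25.725
```

Call:
move_arm --deltas '[-0.01,-0.02,0,0,0,0.057,0,-0.02,-0.05,0,0,0,0.114,0,-0.03,-0.08,0,0,0,0.171,0,-0.04,-0.11,0,0,0,0.228,0,-0.06,-0.14,0,0,0,0.285,0,-0.07,-0.17,0,0,0,0.342,0,-0.08,-0.2,0,0,0,0.399,0,-0.089,-0.209,0,0,0,0.456,0]'

```text
clock: 26.72
tool_pos: [0.476, 0.1946, 0.1595]
ee_rot: [0.658, 0.753, 0.0, -0.0]
contact_force: [0.2, 0.3, -2.0]
width: 0.0066
grip_force: 87.9
```

```bash
python3 d.py .476 .195 .07 94.8
```

```text
shift [ 0.0015 -0.0001  0.4476] turn [ 0.0001 -0.0002  0.0157]
pos [0.476  0.1946 0.1595] yaw 97.63259776942823 tilt z [ 0.0002  0.0008 -1.    ] q [ 0.3878 -0.0141 -0.0667  1.5176  0.0006  1.8254] F [ 0.179   0.3196 -1.9866] M [ 0.0882  0.0062 -0.0081] w 0.006644494720622754 g 87.90501594543457 t 26.725
```

Call:
move_arm --deltas '[0.001,0,0.08,0,0,0.016,0,0.001,0,0.2,0,0,0.016,0,0.001,0,0.33,0,0,0.016,0,0.001,0,0.43,0,0,0.016,0,0.001,0,0.475,0,0,0.016,0,0.001,0,0.475,0,0,0.016,0]'

```text
clock: 27.48
tool_pos: [0.4759, 0.1949, 0.0639]
ee_rot: [0.675, 0.738, -0.0, -0.0]
contact_force: [-1.0, 0.5, -1.2]
width: 0.0068
grip_force: 87.9
```

```bash
cat > al.py <<'E'
from line import *
c=np.array([.5033,-.1281,.08]);r=np.radians(4.75);u=np.array([-np.sin(r),np.cos(r),0]);w=np.array([np.cos(r),np.sin(r),0])
def report(bP,bS):
    eP=fit(P,bP);eS=fit(S,bS);n,d=line3(eP,eS)
    tip,e=tri(P,max(eP,key=lambda e:e[0]),S,min(eS,key=lambda e:e[0]))
    # 3D point on line nearest tip
    q=tip-c;print('tip in stand frame x,y,z mm',1e3*np.array([q@w,q@u,q[2]]),'err',e,'dir x,z per unit',d@w,d[2],d@u)
E
python3 d.py .476 .195 .065 94.8; python3 - <<'E'
from al import *
cv2.imwrite('pics/tD.png',P['img']);cv2.imwrite('pics/sD.png',S['img'])
print('expected tip px',proj(P,c+u*.113),proj(S,c+u*.113),proj(P,c+u*.3),proj(S,c+u*.3))
for s,b in((P,(200,235,285,262)),(S,(238,100,330,172))):
    for k in comps(s,grey(s),b,20):print(k[0],k[1],k[2].min(0),k[2].max(0))
E
```

```text
shift [ 0.0004  0.0005 -0.0055] turn [-0.0001 -0.0001  0.0016]
pos [0.4759 0.1949 0.0639] yaw 95.09625083919657 tilt z [-0.0004  0.0002 -1.    ] q [ 0.3885  0.0039 -0.2334  1.3338  0.0003  1.8704] F [-0.9561  0.5129 -1.1669] M [ 0.1348  0.0247 -0.0036] w 0.006796377013947709 g 87.93641924858093 t 27.475
expected tip px [273.7374 252.4739] [250.5855 164.4016] [206.2741 249.2281] [302.3719 128.9426]
175 [280.68 250.36] [277 239] [284 261]
259 [238.58 250.66] [206 248] [272 254]
258 [276.69 147.18] [252 129] [302 164]
33 [241.39 169.12] [238 165] [245 171]
```

```bash
python3 - <<'E'
from al import *
report((215,235,276,262),(246,132,300,168))
E
python3 d.py .476 .195 .0635 94.75
```

```text
fit 223 [214.4329 249.3944] [272.4927 252.1655] w 3.9513147
fit 246 [251.5777 164.2684] [299.1667 131.362 ] w 6.330636
tip in stand frame x,y,z mm [  0.6062 116.2085  -1.29  ] err 0.0007507097788704869 dir x,z per unit 0.0009125153724205945 -0.004765219921365737 -0.9999882299281307
shift [ 0.0001 -0.0027  0.0062] turn [ 0.0004 -0.0002  0.0019]
pos [0.4765 0.195  0.0647] yaw 95.08807132581083 tilt z [ 0.0013  0.0007 -1.    ] q [ 0.3884  0.0033 -0.2324  1.3336  0.0001  1.8704] F [-0.5192 -0.3835 -1.3355] M [0.088  0.0355 0.0262] w 0.006725108763916117 g 87.93593645095825 t 27.675
```

Shaft is almost on axis: tip at (0.6, 116, −1.3) mm in the stand frame, pointing within 0.3°. Small correction and advance into the first bearing.

Call:
move_arm --deltas '[-0.03,-0.003,-0.003,0,-0.0015,0,0,-0.08,-0.003,-0.003,0,-0.0015,0,0,-0.12,-0.003,-0.003,0,-0.0015,0,0,-0.15,-0.003,-0.003,0,-0.0015,0,0,-0.18,-0.004,-0.003,0,-0.0015,0,0,-0.21,-0.004,-0.003,0,-0.0015,0,0,-0.21,-0.004,-0.003,0,-0.0015,0,0]'

```text
clock: 28.55
tool_pos: [0.479, 0.1525, 0.0643]
ee_rot: [0.675, 0.738, -0.002, 0.002]
contact_force: [-0.9, 0.5, -2.2]
width: 0.0066
grip_force: 87.9
```

```bash
python3 - <<'E'
from al import *
report((225,235,276,262),(251,130,292,166))
E
python3 d.py .479 .152 .0642 94.75
```

```text
fit 207 [224.4391 250.1725] [275.5624 252.7979] w 4.1118445
fit 210 [250.145  164.6338] [291.3058 136.561 ] w 6.47846
tip in stand frame x,y,z mm [  0.1619 109.2187   1.6305] err 0.0033097104570039178 dir x,z per unit -0.003069034327956768 -0.0014906474415238076 -0.9999941794823104
shift [-0.0045 -0.0003  0.0005] turn [0.     0.0015 0.0018]
pos [0.479  0.1529 0.0643] yaw 95.07935198180951 tilt z [ 0.0004 -0.0046 -1.    ] q [ 0.3115 -0.0229 -0.2593  1.3354 -0.0045  1.7937] F [ 0.184  -0.0878 -2.317 ] M [0.1131 0.0462 0.0061] w 0.0071291639888093825 g 87.93592572212219 t 28.65
```

Call:
move_arm --deltas '[-0.03,0,0,0,0,0,0,-0.06,0,0,0,0,0,0,-0.09,-0.001,0,0,0,0,0,-0.12,-0.001,0,0,0,0,0,-0.15,-0.001,0,0,0,0,0,-0.15,-0.001,0,0,0,0,0]'

```text
clock: 29.4
tool_pos: [0.4815, 0.1225, 0.0645]
ee_rot: [0.675, 0.738, -0.002, 0.002]
contact_force: [0.4, -0.4, -0.7]
width: 0.0069
grip_force: 87.9
```

```bash
python3 - <<'E'
from al import *
report((235,235,276,262),(251,130,285,166))
for k in comps(S,grey(S),(222,170,240,190),3):print(k[0],k[1],k[2].min(0),k[2].max(0))
E
python3 d.py .479 .152 .0642 94.75
```

```text
fit 162 [234.4114 250.4935] [275.5648 252.9115] w 4.0363903
fit 170 [249.9935 164.3955] [283.5516 141.9251] w 6.9336534
tip in stand frame x,y,z mm [ -0.2372 109.1608   2.2166] err 0.003240905952266903 dir x,z per unit -0.010669966704402485 0.0004892745582674972 -0.9999429545833769
11 [238.09 171.27] [236 170] [239 174]
112 [228.81 183.05] [222 173] [237 189]
shift [0.1457 0.0007 0.0004] turn [-0.      0.0015  0.0018]
pos [0.4814 0.123  0.0644] yaw 95.07234248408605 tilt z [ 0.0004 -0.0045 -1.    ] q [ 0.2526 -0.0373 -0.2731  1.3358 -0.0045  1.7349] F [-0.713   0.4531 -1.0735] M [ 0.0985 -0.0368 -0.0304] w 0.006897007124155127 g 87.93591856956482 t 29.5
```

No contact force with the nose through the first bearing. On toward and into the pulley, slowly.

Call:
move_arm --deltas '[-0.035,0,0,0,0,0,0,-0.07,0,0,0,0,0,0,-0.105,-0.001,0,0,0,0,0,-0.14,-0.001,0,0,0,0,0,-0.17,-0.001,0,0,0,0,0,-0.2,-0.001,0,0,0,0,0,-0.2,-0.001,0,0,0,0,0]'

```text
clock: 30.38
tool_pos: [0.4848, 0.0827, 0.0646]
ee_rot: [0.675, 0.738, -0.002, 0.002]
contact_force: [0.5, 0.1, -0.9]
width: 0.007
grip_force: 87.9
```

Call:
move_arm --deltas '[-0.025,0,0,0,0,0,0,-0.05,0,0,0,0,0,0,-0.075,0,0,0,0,0,0,-0.1,-0.001,0,0,0,0,0,-0.125,-0.001,0,0,0,0,0,-0.15,-0.001,0,0,0,0,0,-0.15,-0.001,0,0,0,0,0]'

```text
clock: 31.25
tool_pos: [0.4873, 0.0529, 0.0648]
ee_rot: [0.675, 0.738, -0.002, 0.002]
contact_force: [0.2, -0.6, -1.3]
width: 0.0067
grip_force: 88.0
```

```bash
python3 d.py .479 .152 .0642 94.75
python3 - <<'E'
from line import *
# pulley still aligned?
g=P['img'];b,gg=g[...,0].astype(int),g[...,1].astype(int);m=b-gg>=0
print([(int((np.where(m[y,305:325])[0]+305).min()),int((np.where(m[y,305:325])[0]+305).max())) for y in range(247,263,2)])
E
```

```text
shift [0.4973 0.0024 0.0006] turn [0.     0.0015 0.0017]
pos [0.4873 0.0529 0.0648] yaw 95.0548136764814 tilt z [ 0.0005 -0.0046 -1.    ] q [ 0.1108 -0.0544 -0.2888  1.3364 -0.0047  1.5934] F [ 0.1982 -0.5895 -1.2659] M [ 0.096   0.0361 -0.0223] w 0.006676480809188016 g 88.0400025844574 t 31.25
[(311, 319), (311, 318), (310, 319), (305, 319), (305, 323), (310, 319), (310, 319), (310, 318)]
```

Call:
move_arm --deltas '[-0.035,0,0,0,0,0,0,-0.07,0,0,0,0,0,0,-0.105,0,0.0005,0,0,0,0,-0.14,-0.001,0.0005,0,0,0,0,-0.17,-0.001,0.001,0,0,0,0,-0.2,-0.001,0.001,0,0,0,0,-0.225,-0.001,0.001,0,0,0,0,-0.225,-0.001,0.001,0,0,0,0]'

```text
clock: 32.35
tool_pos: [0.491, 0.0081, 0.0648]
ee_rot: [0.675, 0.738, -0.002, 0.002]
contact_force: [0.3, -0.7, -1.7]
width: 0.0068
grip_force: 88.2
```

Call:
move_arm --deltas '[-0.02,0,0,0,0,0,0,-0.04,0,0,0,0,0,0,-0.06,0,0,0,0,0,0,-0.08,0,0.0005,0,0,0,0,-0.1,0,0.0005,0,0,0,0,-0.1,0,0.0005,0,0,0,0]'

```text
clock: 33.1
tool_pos: [0.4928, -0.0118, 0.0648]
ee_rot: [0.675, 0.738, -0.002, 0.002]
contact_force: [0.5, 0.2, -1.4]
width: 0.0067
grip_force: 88.2
```

```bash
python3 d.py .479 .152 .0642 94.75
python3 - <<'E'
from al import *
cv2.imwrite('pics/tE.png',P['img']);cv2.imwrite('pics/sE.png',S['img'])
a=cv2.resize(P['img'][225:285,230:360],None,fx=3,fy=3,interpolation=cv2.INTER_CUBIC)
b=cv2.resize(S['img'][110:240,160:290],None,fx=3,fy=3,interpolation=cv2.INTER_CUBIC)
o=np.zeros((400,790,3),np.uint8);o[:180,:390]=a;o[:390,400:790]=b;cv2.imwrite('pics/c8.png',o)
print(proj(S,c-u*.098),proj(S,c-u*.084),proj(P,c+u*.084),proj(P,c+u*.092))
E
```

```text
shift [ 0.822   0.0034 -0.001 ] turn [0.     0.0015 0.0017]
pos [ 0.4928 -0.0118  0.0648] yaw 95.06042184807876 tilt z [ 0.0004 -0.0046 -1.    ] q [-0.0213 -0.0482 -0.2829  1.3355 -0.0046  1.4612] F [ 0.5487  0.203  -1.4181] M [ 0.1278 -0.0347 -0.0556] w 0.0066602187958906146 g 88.23929786682129 t 33.1
[181.5312 211.6843] [186.5226 208.2666] [284.2102 252.9777] [281.3209 252.8387]
```

View pics/c8.png

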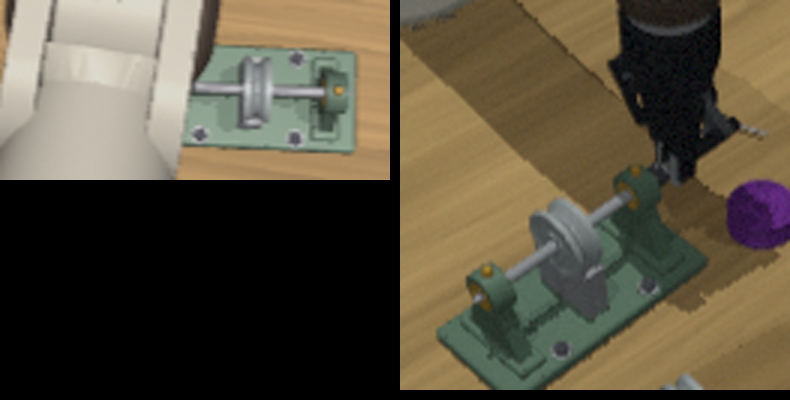

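Shaft passes both bearings and the pulley (nose at scene crop (478,298)), and the collar is just short of the near bearing. Creeping up to contact.

Call:
move_arm --deltas '[-0.005,0,0,0,0,0,0,-0.01,0,0,0,0,0,0,-0.015,0,0,0,0,0,0,-0.02,0,0,0,0,0,0,-0.02,0,0,0,0,0,0]'

```text
clock: 33.83
tool_pos: [0.4932, -0.0156, 0.0648]
ee_rot: [0.675, 0.738, -0.002, 0.002]
contact_force: [-0.6, 0.7, -1.2]
width: 0.0065
grip_force: 88.2
```

Call:
move_arm --deltas '[-0.0035,0,0,0,0,0,0,-0.007,0,0,0,0,0,0,-0.0105,0,0,0,0,0,0,-0.0105,0,0,0,0,0,0]'

```text
clock: 34.33
tool_pos: [0.4933, -0.0177, 0.0648]
ee_rot: [0.675, 0.738, -0.002, 0.002]
contact_force: [-0.7, -0.4, -1.5]
width: 0.0069
grip_force: 88.2
```

Call:
move_arm --deltas '[-0.003,0,0,0,0,0,0,-0.006,0,0,0,0,0,0,-0.006,0,0,0,0,0,0]'

```text
clock: 34.7
tool_pos: [0.4934, -0.0188, 0.0648]
ee_rot: [0.675, 0.738, -0.002, 0.002]
contact_force: [0.1, -0.1, -1.8]
width: 0.0067
grip_force: 88.2
```

Call:
move_arm --deltas '[-0.003,0,0,0,0,0,0,-0.006,0,0,0,0,0,0,-0.006,0,0,0,0,0,0]'

```text
clock: 35.08
tool_pos: [0.4935, -0.0196, 0.0648]
ee_rot: [0.675, 0.738, -0.001, 0.001]
contact_force: [-1.0, 4.8, -0.6]
width: 0.0069
grip_force: 88.3
```

Collar touches (4.8 N). Let it settle, check, and hand in.

Call:
move_arm --deltas '[0,0,0,0,0,0,0,0,0,0,0,0,0,0,0,0,0,0,0,0,0]'

```text
clock: 35.45
tool_pos: [0.4935, -0.0196, 0.0648]
ee_rot: [0.675, 0.738, -0.001, 0.001]
contact_force: [-0.0, 4.9, -1.1]
width: 0.0069
grip_force: 88.3
```

```bash
python3 - <<'E'
from al import *
eP=fit(P,(288,248,312,260));eS=fit(S,(192,165,236,212),True)
g=P['img'];b,gg=g[...,0].astype(int),g[...,1].astype(int);m=b-gg>=0
print([(int((np.where(m[y,305:325])[0]+305).min()),int((np.where(m[y,305:325])[0]+305).max())) for y in range(247,263,2)])
s=arm.state();print(s['contact_force'],s['grip_force'],s['dq'].round(3),s['moment'])
E
```

```text
fit 279 [287.3501 253.3709] [311.6382 254.0479] w 11.901465
fit 760 [191.7439 209.4762] [235.8724 173.2751] w 23.411564
[(311, 319), (311, 318), (310, 319), (305, 320), (305, 324), (310, 319), (310, 319), (310, 318)]
[-0.2654  5.7037 -1.5086] 88.25104236602783 [-0.    -0.     0.001 -0.     0.    -0.   ] [ 1.1452  0.1288 -0.015 ]
```

```bash
python3 -c "
from station import arm;print(arm.close_job())"
```

```text
the job is handed in; nothing more can be done
None
```

I've handed the job in (about 35 s of the 61 s used; no verdict came back): the large pulley is in the V-block, in line after I put the shaft back to fix a first placing about 10° off, and the shaft is through both bearings, collar against the bearing at about 5 N and still gripped.

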